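# Wide tape roll round the bend of the tape bar

### The job

The bent steel bar on the electronics bench carries two rolls of tape, a wide one on one leg and a narrow one on the other. Slide the wide roll along the bar and round the bend, and leave it hanging close beside the narrow roll, almost touching it. Leave the narrow roll about where it hangs.

Things in the scene. Friction and masses are not known exactly. Their poses are not given: they have to be found in the camera images.
- tape_bar: Fixed stand, one round steel bar 8 mm thick; from above a right-angled L, two straight legs and a rounded bend. Its axis is level, 120 mm above the bench; nothing is higher. Origin: bench top, below the sharp corner where the leg axes would meet. z up, x from the corner along the wide roll's leg, y along the narrow roll's. Legs are straight from 50 to 190 mm from the corner, then go down to feet.
- bend_center (a point): Centre of the bar's bend, 120 mm above the bench: a quarter circle of 50 mm radius (of the bar's axis) joining the legs. In the stand's frame it lies at x = 50, y = 50 mm; the bend runs from x = 50, y = 0 to x = 0, y = 50 mm. Axes as tape_bar.
- wide_roll_center (a point): Centre of the wide roll of beige tape, a rigid ring hanging loose on the x leg, 100 to 150 mm from the corner: 56 mm outer diameter, 25 mm bore, 36 mm wide, about 90 g. x runs along its bore. Its centre hangs about 8 mm below the bar's axis. Can be gripped from above across its diameter; it slides freely but binds when turned more than about 20 degrees from the bar.
- narrow_roll_center (a point): Centre of the narrow roll of the same tape, hanging loose in the same way on the bar's y leg, 125 to 160 mm from the corner: 56 mm outer diameter, 25 mm bore, 14 mm wide, 35 g. x runs along its bore. When the two rolls touch side by side, their centres are 25 mm apart.
Things that resemble listed ones, but are neither listed nor needed, are in the scene too. What is shaped like the part that bears wide_roll_center but red or turquoise is not meant.

How it is judged (in metres and radians):
At the end, for the whole second after the job is handed in: The wide roll hangs at rest on the narrow roll's leg with at most 20 mm of gap between the two (centres within 45 mm), and the narrow roll is within 20 mm of where it started (horizontal distance between wide_roll_center and narrow_roll_center below 0.045 m and distance of narrow_roll_center from where it was at the start of the episode below 0.02 m and linear speed of wide_roll below 0.05 m/s); the robot touches nothing.
It fails at once if the narrow roll is pushed more than 20 mm from where it hung (distance of narrow_roll_center from where it was at the start of the episode above 0.02 m).
It also fails if it takes over 40 s, if anything falls off the work surface, if the arm or the gripper's body presses on something with over 40 N, if the wrist force passes 120 N, or if a joint passes its speed limit or range.

### The arm

A 6-joint arm with a two-finger parallel gripper is mounted at the origin on the work surface. World frame = base frame: x ahead of the robot, y to its left, z up, the work surface at z = 0. Lengths are in m, angles in degrees, forces in N, time in s.
With the tool pointing down it reaches from about 0.35 to 0.875 m from the base axis. Payload 4.2 kg.
Tool frame: the origin (TCP) lies midway between the tips of the shut fingers; the grasp point (between the pads) lies 19 mm behind it; z points along the fingers, y is the line along which they close (so a half turn about z gives the same grasp; the last joint's range is limited). The gripper opens to 87 mm and grips with 3 to 60 N. Pads are 19 mm wide; open, the fingers measure 117 mm over their backs; the gripper's body (75 mm by 190 mm) begins 51 mm behind the grasp point.
Start: joints at [80.134, 22.042, 0.453, 0, -68.411, -14.817], TCP at [0.261, 0.568, 0.223] pointing down, gripper open.
Joint ranges: [-179.83, 179.83], [-69.29, 118.12], [-61.27, 80.66], [-181.25, 117.63], [-171.15, -9.14], [-177.46, 177.46]. Speed limits (degrees/s): [159.86, 159.86, 180, 180, 180, 180].

### API

Orientations are given as a 3x3 rotation matrix whose columns are the frame's x, y, z axes.
In Python, from station import sense, capture, finish_job, silhouettes, landmark_of gives the robot as it stands.
- The arm moves only by the tool step_arm, never from a script. Its arguments are lists of equal length, an entry for each row: "linear": the shift along the tool's x, y, z in mm, a list of three; "delta_rot": the turn, a rotation vector about the tool's x, y, z in rad, a list of three; "grip": the finger opening in mm, from 0 to 87. A call has 1 to 10 rows; each row shifts and turns the commanded pose from where the row before left it, along the tool's axes as they then stand; what a row does not reach is not made up. A row lasts 1/8 s, in which the tool goes at most 62.5 mm and 10.7 degrees, less where a joint would pass 70% of its speed; a pose out of reach is approached as far as the arm can. A call with a gripper value outside its range is refused whole. The fingers move at their own pace and stop on an object; the grip force is fixed at half the most. Time passes only in rows, so rows that do not move let the fingers close. It gives the time, the measured TCP pose, the force, the opening and the grip force at its end, in the units of the state.
- sense(): the state, without advancing time (a new reading comes with each control period).
- capture(name): name is "scene" or "side" or "wrist"; returns a dict with "img" (480x640x3 uint8, red, green, blue), "fx", "fy", "cx", "cy" (pixels), "world_to_cam" (4x4, takes a point from world to camera coordinates); the wrist camera has in their place "mount" (4x4, takes a point from camera to tool coordinates, whose origin is the TCP and whose axes are the flange's). Camera axes: x right, y up, looking along -z (the intrinsics and any distortion apply to the point x, -y, -z); pixel columns grow to the right and rows downward; lengths in m; the calibration is good to about 2 mm. A picture is of the moment at which its call begins: read the wrist's pose just before it. There is no depth.
- finish_job(): hands the job in; it is judged then, once.
Trained networks look in the newest picture that a camera, given by its name, has taken for a name from the list of things; names that differ only in an ending like _2 or _b are one class to them, and where a whole thing is asked for, a point or a joint stands for the part that bears it (a point fixed in the world has none). Each returns a list of dicts, best first, with "score" (0 to 1); they miss things now and then, are a little off and sometimes report something else, mostly with a low value. They report only what shows in the picture. A call takes as long as a camera call. They do not tell look-alikes from the thing itself.
- silhouettes(camera, label): "mask" (480x640 bool, what is visible of it) and "point" ([column, row] in pixels, amid what is visible of it).
- landmark_of(camera, label): "point" ([column, row] in pixels: a listed point, or the origin of a listed thing).
The state is a dict: "time_s": time; "joints": joint angles; "joint_velocities": joint speeds; "effort": joint torques, N m; "tcp_pos": TCP position; "ee_rot": TCP orientation; "wrist_force": force on the tool from outside, world axes, zero at the start; "moment": the same for the moment, N m; "gripper_width": opening from 0.0 (shut) to 1.0 (fully open); "gripper_force": force on a finger pad.
Only numpy, scipy, OpenCV 4.12 (cv2) and the standard library are available. Lean on these libraries where they do the work, as an engineer would, in place of code of your own. Each camera call takes 0.05 s, during which the arm holds its last target. There are 200 camera calls.

## Working session

There is one attempt and no reset: what is moved stays moved. The work goes in short steps, Python scripts to look and compute and a tool call to move; the robot and the scene stay as the last step left them, time stands still between calls to the robot, and variables do not carry over. Pictures are saved under pics/ and viewed, at most 10 in all, crops included, and the job is handed in when it is done.

Besides the shell and the picture viewer there is one more tool, called after "Request:" by a JSON object that holds its "op" and its "data". step_arm: Moves the arm, as the interface text tells. Its arguments: {"type":"object","properties":{"linear":{"type":"array"},"delta_rot":{"type":"array"},"grip":{"type":"array"}},"required":["linear","delta_rot","grip"]}

```bash
mkdir -p pics; cat > h.py <<'E'
import numpy as np, cv2
from station import sense, capture, finish_job, silhouettes, landmark_of
def cam(n):
    s=sense(); c=capture(n)
    if n=='wrist':
        T=np.eye(4);T[:3,:3]=s['ee_rot'];T[:3,3]=s['tcp_pos']; c['c2w']=T@np.array(c['mount'])
    else: c['c2w']=np.linalg.inv(np.array(c['world_to_cam']))
    return c
def ray(c,p):
    d=np.array([(p[0]-c['cx'])/c['fx'],-(p[1]-c['cy'])/c['fy'],-1.]); M=c['c2w']
    d=M[:3,:3]@d; return M[:3,3],d/np.linalg.norm(d)
def atz(c,p,z):
    o,d=ray(c,p); return o+d*(z-o[2])/d[2]
def proj(c,P):
    q=np.linalg.inv(c['c2w'])@np.append(P,1); return np.array([c['cx']-c['fx']*q[0]/q[2], c['cy']+c['fy']*q[1]/q[2]])
E
python3 - <<'E'
from h import *
print({k:v for k,v in capture('scene').items() if k!='img'})
for n in ['scene','side','wrist']:
    c=cam(n); im=c['img'][:,:,::-1].copy()
    print(n,'cam at',c['c2w'][:3,3].round(3))
    for l,z in [('wide_roll_center',.112),('narrow_roll_center',.112),('bend_center',.12),('tape_bar',0)]:
        for r in landmark_of(n,l)[:4]:
            p=r['point']; print(l,round(r['score'],2),np.round(p,1),atz(c,p,z).round(3))
    cv2.imwrite(f'pics/{n}0.png',im)
E
```

```text
{'fx': 545.2876383732702, 'fy': 545.2876383732702, 'cx': 322.27376617293856, 'cy': 253.39694477470425, 'world_to_cam': array([[ 0.48860639,  0.87250295, -0.00154985, -0.24832105],
       [-0.7262245 ,  0.40767292,  0.5535348 ,  0.29487115],
       [ 0.48359257, -0.2693351 ,  0.83282461, -1.17533081],
       [ 0.        ,  0.        ,  0.        ,  1.        ]])}
scene cam at [ 0.904 -0.22   0.815]
wide_roll_center 0.82 [421.8 270.2] [0.596 0.124 0.112]
wide_roll_center 0.8 [292.2 214.9] [0.406 0.001 0.112]
wide_roll_center 0.61 [367.8 240.8] [0.51  0.081 0.112]
side cam at [ 0.367 -0.379  0.605]
wide_roll_center 0.82 [315.2 208.4] [0.53  0.088 0.112]
wide_roll_center 0.78 [305.6 213. ] [0.513 0.083 0.112]
wide_roll_center 0.76 [207.3 301.5] [ 0.351 -0.027  0.112]
narrow_roll_center 0.73 [403.  313.1] [ 0.575 -0.117  0.112]
tape_bar 0.98 [392.2 268.8] [0.642 0.025 0.   ]
wrist cam at [0.326 0.538 0.385]
```

View pics/scene0.png

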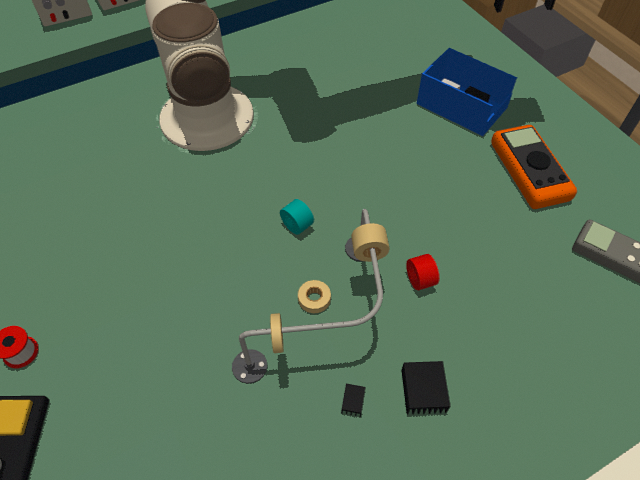

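View pics/side0.png

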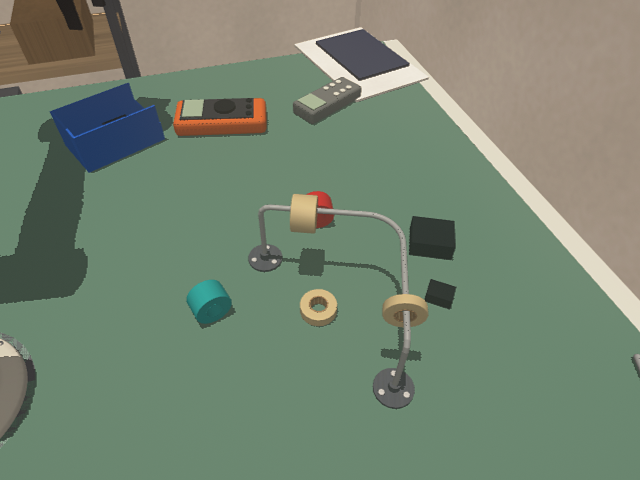

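Scene shows candidates for the wide roll: the beige one on the bar at scene (370,241) / side (304,213). The turquoise (297,216) and red (423,271) rolls on the bench are excluded by colour, and the loose beige ring (315,296) on the bench is narrow and not on the bar. The narrow roll is at (277,333) / side (405,310).

```bash
python3 - <<'E'
from h import *
from scipy.optimize import minimize
S=[]
for n in ['scene','side']:
    c=cam(n); s=silhouettes(n,'tape_bar'); print(n,[(round(r['score'],2),np.round(r['point'])) for r in s])
    c['m']=cv2.GaussianBlur(s[0]['mask'].astype(np.float32),(0,0),2) if s else None
    c['n']=n
    for l in ['wide_roll_center','narrow_roll_center']:
        for r in silhouettes(n,l): print(l,round(r['score'],2),np.round(r['point']),r['mask'].sum())
    S.append(c)
a=np.linspace(0,np.pi/2,25)
def pts():
    P=[(t,0) for t in np.arange(185,50,-4)]+[(50-50*np.sin(t),50-50*np.cos(t)) for t in a]+[(0,t) for t in np.arange(52,186,4)]
    return np.array(P)/1000
P=pts()
def W(q,p,z=.12):
    R=np.array([[np.cos(q[2]),-np.sin(q[2])],[np.sin(q[2]),np.cos(q[2])]]); return np.append(R@p+q[:2],z)
def cost(q,cs):
    v=0
    for c in cs:
        uv=np.float32([proj(c,W(q,p)) for p in P])
        v-=cv2.remap(c['m'],uv[:,:1].copy(),uv[:,1:].copy(),1).mean()
    return v
cs=[c for c in S if c['m'] is not None]
for n,sub in [('both',cs)]+[(c['n'],[c]) for c in cs]:
    best=min((minimize(cost,[x,y,w],args=(sub,),method='Nelder-Mead',options=dict(initial_simplex=[[x,y,w],[x+.01,y,w],[x,y+.01,w],[x,y,w+.1]],maxiter=300)) for x in(.62,.65) for y in (.02,.05) for w in (3.0,3.2)),key=lambda r:r.fun)
    print(n,best.x.round(4),np.degrees(best.x[2]).round(2),best.fun)
    if n=='both': q=best.x
for c in S:
    im=c['img'][:,:,::-1].copy()
    for p in P: cv2.circle(im,tuple(int(v) for v in proj(c,W(q,p)).round()),1,(255,0,255),-1)
    # candidate roll positions along legs
    for d in range(95,165,5):
        pass
    c['o']=im
    # rolls: closest leg distance to silhouette point
    for l,ax in [('wide_roll_center',0),('narrow_roll_center',1)]:
        for r in silhouettes(c['n'],l)+landmark_of(c['n'],l):
            ds=np.arange(60,190,.5)/1000
            uv=np.array([proj(c,W(q,(d,0) if ax==0 else (0,d),.112)) for d in ds]); e=np.linalg.norm(uv-r['point'],axis=1); i=e.argmin()
            if e[i]<15: print(c['n'],l,'mask' in r,'d',ds[i],'err',e[i].round(1))
np.save('q.npy',q)
a,b=S[0]['o'][195:395,220:420],S[1]['o'][180:410,240:460]
cv2.imwrite('pics/crop.png',np.hstack([cv2.resize(a,(400,480)),cv2.resize(b,(400,480))]))
s=sense(); print(np.round(s['ee_rot'],3).tolist(),s['tcp_pos'],s['time_s'])
E
```

```text
scene [(0.35, array([279., 333.]))]
wide_roll_center 0.74 [371. 241.] 1094
wide_roll_center 0.74 [423. 269.] 942
wide_roll_center 0.71 [296. 215.] 814
wide_roll_center 0.45 [282. 329.] 2591
narrow_roll_center 0.65 [279. 330.] 404
side [(0.63, array([402., 283.]))]
wide_roll_center 0.93 [304. 212.] 967
wide_roll_center 0.59 [322. 208.] 421
narrow_roll_center 0.68 [402. 311.] 1122
both [0.6401 0.0271 2.73  ] 156.42 -0.7075854539871216
scene [ 0.4529 -0.0642  4.3398] 248.65 -0.16184620559215546
side [0.6401 0.0271 2.73  ] 156.42 -0.6659776568412781
scene wide_roll_center True d 0.1395 err 1.5
scene wide_roll_center False d 0.1375 err 2.6
scene narrow_roll_center True d 0.1495 err 0.2
side wide_roll_center True d 0.1415 err 1.1
side wide_roll_center True d 0.1155 err 6.3
side wide_roll_center False d 0.1435 err 0.5
side wide_roll_center False d 0.1225 err 1.0
side narrow_roll_center True d 0.154 err 2.1
side narrow_roll_center False d 0.1595 err 2.1
[[0.909, -0.418, 0.0], [-0.418, -0.909, 0.0], [0.0, -0.0, -1.0]] [0.26097902 0.5678984  0.22254611] 1.6
```

View pics/crop.png

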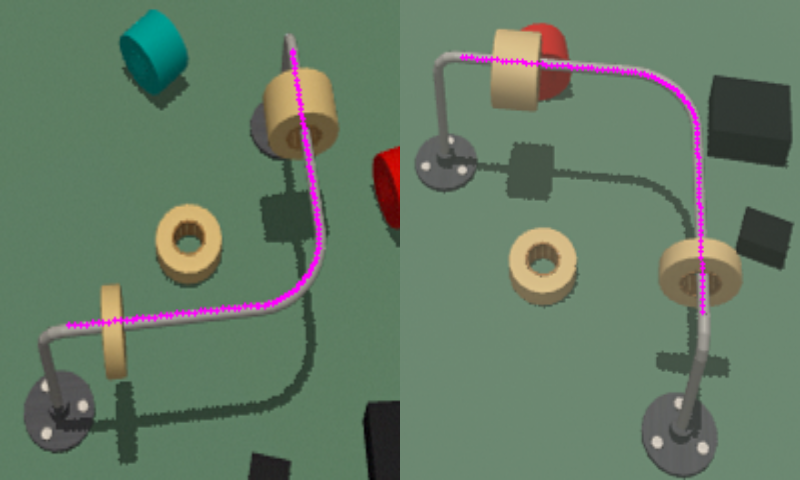

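Crop: the fitted bar (magenta) lies on the real bar in both views; beige wide roll is at about 140 mm on the x leg, narrow at about 152 mm on the y leg. The choice is confirmed: beige, wide and on the bar.

Request:
{"op": "step_arm", "data": {"linear": [[35,28,0],[35,28,0],[35,28,0],[35,28,0],[35,28,0],[35,28,0],[35,28,0],[35,28,0],[35,28,0],[35,28,0]], "delta_rot": [[0,0,-0.02],[0,0,0],[0,0,0],[0,0,0],[0,0,0],[0,0,0],[0,0,0],[0,0,0],[0,0,0],[0,0,0]], "grip": [87,87,87,87,87,87,87,87,87,87]}}

```text
time_s: 2.85
tcp_pos: [0.4698, 0.1697, 0.2229]
ee_rot: [[0.917, -0.399, 0.001], [-0.399, -0.917, 0.0], [0.0, -0.001, -1.0]]
wrist_force: [0.5, 0.6, -0.5]
gripper_width: 1.001
gripper_force: 0.0
```

```bash
cat > where.py <<'E'
from h import *
q=np.load('q.npy'); s=sense(); R=np.array(s['ee_rot']); t=np.array(s['tcp_pos'])
c,sn=np.cos(q[2]),np.sin(q[2]); Rs=np.array([[c,-sn,0],[sn,c,0],[0,0,1]]); o=np.append(q[:2],0)
print('TCP in stand mm',(Rs.T@(t-o)*1e3).round(1),'yaw off ideal deg (tool y vs stand y)',np.degrees(np.arctan2(*(Rs.T@R)[[0,1],[1,1]]))
 .round(2),'tilt',R[:,2].round(3))
def delta(p): return (R.T@(Rs@np.array(p)/1e3+o-t)*1e3).round(1)
print('to above wide',delta([140,0,0.2225*1e3]),'joints',np.round(s['joints'],1),'F',np.round(s['wrist_force'],1),'grip',s['gripper_width']*87,s['gripper_force'],'t',s['time_s'])
E
python3 where.py
```

```text
TCP in stand mm [213.1 -62.6 222.9] yaw off ideal deg (tool y vs stand y) -0.06 tilt [ 0.001  0.    -1.   ]
to above wide [73.  62.7  0.4] joints [ 38.5   9.7 -16.7   0.  -63.5  28. ] F [ 0.5  0.6 -0.5] grip 87.10958178474021 0.0 t 2.85
```

Request:
{"op": "step_arm", "data": {"linear": [[25,21,0],[24,21,0],[24,21,0],[0,0,20],[0,0,0],[0,0,0]], "delta_rot": [[0,0,0],[0,0,0],[0,0,0],[0,0,0],[0,0,0],[0,0,0]], "grip": [87,87,87,87,87,87]}}

```text
time_s: 3.6
tcp_pos: [0.5113, 0.0843, 0.2032]
ee_rot: [[0.917, -0.399, 0.001], [-0.399, -0.917, -0.0], [0.001, -0.0, -1.0]]
wrist_force: [0.0, 1.3, 0.8]
gripper_width: 1.0
gripper_force: 0.0
```

```bash
python3 where.py; python3 - <<'E'
from h import *
c=cam('wrist'); im=c['img'][:,:,::-1].copy()
q=np.load('q.npy');cc,sn=np.cos(q[2]),np.sin(q[2])
W=lambda p: np.append(np.array([[cc,-sn],[sn,cc]])@np.array(p[:2])/1e3+q[:2],p[2]/1e3)
for p in [(122,0,140),(158,0,140),(140,-28,112),(140,28,112),(140,0,120),(60,0,120),(185,0,120)]:
    cv2.circle(im,tuple(int(v) for v in proj(c,W(p))),3,(255,0,255),-1)
print([ (round(r['score'],2),np.round(r['point'])) for r in silhouettes('wrist','wide_roll_center')])
cv2.imwrite('pics/w1.png',im)
E
```

```text
TCP in stand mm [140.9  -1.  203.2] yaw off ideal deg (tool y vs stand y) -0.08 tilt [ 0.001 -0.    -1.   ]
to above wide [  0.9   1.  -19.3] joints [ 27.3  12.5 -16.1   0.  -61.3  39.1] F [0.  1.3 0.8] grip 87.02312242728651 0.0 t 3.6
[(0.87, array([322., 250.])), (0.66, array([213., 206.])), (0.63, array([430., 368.]))]
```

View pics/w1.png

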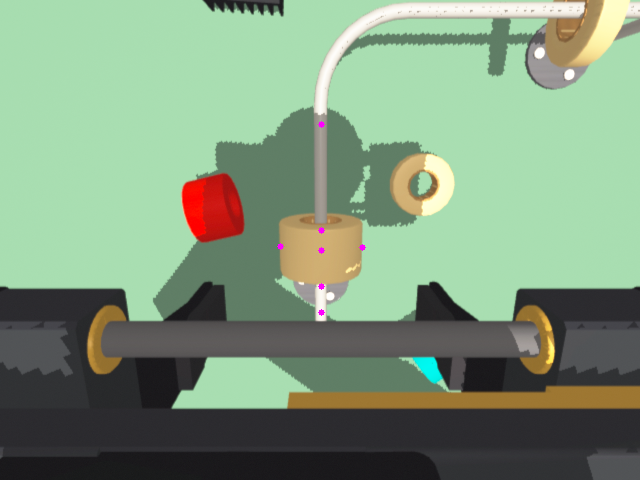

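The wrist picture shows the projected marks on the beige roll (centre about (321,250)) and the bar. The fingers straddle it evenly.

Request:
{"op": "step_arm", "data": {"linear": [[1,1,22],[0,0,22],[0,0,22],[0,0,22],[0,0,22],[0,0,0]], "delta_rot": [[0,0,0],[0,0,0],[0,0,0],[0,0,0],[0,0,0],[0,0,0]], "grip": [87,87,87,87,87,87]}}

```text
time_s: 4.45
tcp_pos: [0.5107, 0.0828, 0.0917]
ee_rot: [[0.917, -0.399, -0.003], [-0.399, -0.917, -0.001], [-0.002, 0.002, -1.0]]
wrist_force: [0.1, 0.5, 0.5]
gripper_width: 0.999
gripper_force: 0.0
```

Request:
{"op": "step_arm", "data": {"linear": [[0,0,0],[0,0,0],[0,0,0],[0,0,0],[0,0,0],[0,0,0]], "delta_rot": [[0,0,0],[0,0,0],[0,0,0],[0,0,0],[0,0,0],[0,0,0]], "grip": [50,50,50,50,50,50]}}

```text
time_s: 5.2
tcp_pos: [0.5118, 0.0828, 0.093]
ee_rot: [[0.917, -0.399, 0.001], [-0.399, -0.917, 0.0], [0.001, -0.0, -1.0]]
wrist_force: [-0.9, 0.8, 2.7]
gripper_width: 0.641
gripper_force: 30.0
```

```bash
python3 where.py
```

```text
TCP in stand mm [139.9   0.2  93. ] yaw off ideal deg (tool y vs stand y) -0.06 tilt [ 0.001  0.    -1.   ]
to above wide [-1.000e-01 -2.000e-01 -1.295e+02] joints [ 27.2  19.6 -24.4   0.  -45.9  39.3] F [-0.9  0.8  2.7] grip 55.735911654957405 29.99970629811287 t 5.2
```

Request:
{"op": "step_arm", "data": {"linear": [[0,0,-7],[0,0,0],[10,0,0],[12,0,0],[14,0,0],[14,0,0],[14,0,0],[12,0,0],[10,0,0],[0,0,0]], "delta_rot": [[0,0,0],[0,0,0],[0,0,0],[0,0,0],[0,0,0],[0,0,0],[0,0,0],[0,0,0],[0,0,0],[0,0,0]], "grip": [50,50,50,50,50,50,50,50,50,50]}}

```text
time_s: 6.45
tcp_pos: [0.5909, 0.0481, 0.0994]
ee_rot: [[0.917, -0.4, -0.0], [-0.4, -0.917, -0.0], [-0.0, 0.0, -1.0]]
wrist_force: [-0.7, 0.4, -0.3]
gripper_width: 0.645
gripper_force: 30.0
```

```bash
python3 where.py
```

```text
TCP in stand mm [53.5  0.4 99.4] yaw off ideal deg (tool y vs stand y) -0.0 tilt [-0. -0. -1.]
to above wide [ -86.5   -0.4 -123.1] joints [ 20.3  25.4 -13.5  -0.  -51.1  46.1] F [-0.7  0.4 -0.3] grip 56.075464473826074 29.999077767133713 t 6.45
```

Request:
{"op": "step_arm", "data": {"linear": [[3.5,1,0],[4.2,0.2,0],[4.2,0.2,0],[4.2,0.2,0],[4.2,0.2,0],[4.2,0.2,0],[4.2,0.2,0],[4.2,0.2,0],[4.2,0.2,0],[0,0,0]], "delta_rot": [[0,0,0],[0,0,0.0873],[0,0,0.0873],[0,0,0.0873],[0,0,0.0873],[0,0,0.0873],[0,0,0.0873],[0,0,0.0873],[0,0,0.0873],[0,0,0]], "grip": [50,50,50,50,50,50,50,50,50,50]}}

```text
time_s: 7.7
tcp_pos: [0.6168, 0.0233, 0.0996]
ee_rot: [[0.446, -0.895, -0.0], [-0.895, -0.446, 0.0], [-0.0, 0.0, -1.0]]
wrist_force: [1.1, 0.5, -2.1]
gripper_width: 0.641
gripper_force: 30.0
```

```bash
cat >> where.py <<'E'
v=(Rs.T@(t-o)*1e3)[:2]-50; print('bend radius',np.hypot(*v).round(1),'angle',np.degrees(np.arctan2(-v[0],-v[1])).round(1),'moment',np.round(s['moment'],2))
E
python3 where.py
```

```text
TCP in stand mm [19.8 12.8 99.6] yaw off ideal deg (tool y vs stand y) 39.91 tilt [-0.  0. -1.]
to above wide [-100.4   67.4 -122.9] joints [ 17.2  27.5  -9.8  -0.  -52.7   9.3] F [ 1.1  0.5 -2.1] grip 55.77437760408071 29.999599009752274 t 7.7
bend radius 48.0 angle 39.1 moment [ 0.07  0.01 -0.  ]
```

Request:
{"op": "step_arm", "data": {"linear": [[4.3,0.2,0],[4.3,0.2,0],[4.3,0.2,0],[4.3,0.2,0],[4.3,0.2,0],[4.3,0.2,0],[4.3,0.2,0],[4.3,0.2,0],[4.3,0.2,0],[4.3,0.2,0]], "delta_rot": [[0,0,0.0873],[0,0,0.0873],[0,0,0.0873],[0,0,0.0873],[0,0,0.0873],[0,0,0.0873],[0,0,0.0873],[0,0,0.0873],[0,0,0.0873],[0,0,0.0873]], "grip": [50,50,50,50,50,50,50,50,50,50]}}

```text
time_s: 8.95
tcp_pos: [0.6177, -0.0182, 0.0996]
ee_rot: [[-0.401, -0.916, -0.0], [-0.916, 0.401, 0.0], [-0.0, 0.0, -1.0]]
wrist_force: [-0.6, -0.0, -1.1]
gripper_width: 0.643
gripper_force: 30.0
```

```bash
python3 where.py; python3 - <<'E'
from h import *
q=np.load('q.npy');cc,sn=np.cos(q[2]),np.sin(q[2])
W=lambda p: np.append(np.array([[cc,-sn],[sn,cc]])@np.array(p[:2])/1e3+q[:2],p[2]/1e3)
ims=[]
for n,(y,x) in {'scene':(210,215),'side':(180,280)}.items():
    c=cam(n); im=c['img'][:,:,::-1].copy()
    for r in silhouettes(n,'narrow_roll_center')+landmark_of(n,'narrow_roll_center'):
        ds=np.arange(60,190,.5); e=[np.linalg.norm(proj(c,W((0,d,112)))-r['point']) for d in ds]; i=np.argmin(e)
        print(n,'mask' in r,ds[i],round(e[i],1),round(r['score'],2))
    im=cv2.resize(im[y:y+190,x:x+190],(400,400),interpolation=cv2.INTER_CUBIC)
    for d in (145,152,159):
        for z in (112,84,140):
            u=(proj(c,W((0,d,z)))-[x,y])*400/190; cv2.circle(im,tuple(int(v) for v in u),2,(255,0,255),-1)
    ims.append(im)
cv2.imwrite('pics/n1.png',np.hstack(ims))
E
```

```text
TCP in stand mm [ 2.4 50.5 99.6] yaw off ideal deg (tool y vs stand y) 90.03 tilt [-0.  0. -1.]
to above wide [ -50.4  137.6 -122.8] joints [ 13.3  27.5  -9.7  -0.  -52.7 -36.9] F [-0.6 -0.  -1.1] grip 55.90504930907651 29.996143877506256 t 8.95
bend radius 47.6 angle 90.6 moment [ 0.04 -0.12 -0.02]
scene True 147.5 2.1 0.75
scene False 149.5 2.4 0.96
side True 157.0 3.0 0.91
side False 158.0 1.0 0.55
```

View pics/n1.png

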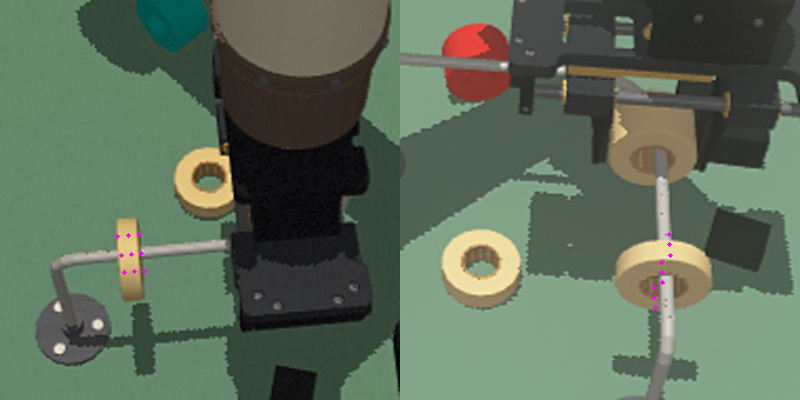

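The picture shows the wide roll gripped past the bend on the y leg. The narrow roll is undisturbed at about 152 mm (marks on its rim). Aim for 117 mm.

Request:
{"op": "step_arm", "data": {"linear": [[8,-2,0],[12,0,0],[14,0,0],[14,0,0],[10,0,0],[5,0,0],[3.5,0,0],[0,0,0],[0,0,6],[0,0,0]], "delta_rot": [[0,0,0],[0,0,0],[0,0,0],[0,0,0],[0,0,0],[0,0,0],[0,0,0],[0,0,0],[0,0,0],[0,0,0]], "grip": [50,50,50,50,50,50,50,50,50,50]}}

```text
time_s: 10.5
tcp_pos: [0.5932, -0.0798, 0.0932]
ee_rot: [[-0.399, -0.917, -0.0], [-0.917, 0.399, -0.0], [0.0, 0.0, -1.0]]
wrist_force: [0.0, 0.4, -1.4]
gripper_width: 0.642
gripper_force: 30.0
```

```bash
python3 where.py; python3 - <<'E'
from h import *
ims=[]
for n,(y,x) in {'scene':(210,215),'side':(180,280)}.items():
    im=cam(n)['img'][:,:,::-1]
    ims.append(cv2.resize(im[y:y+190,x:x+190],(400,400),interpolation=cv2.INTER_CUBIC))
cv2.imwrite('pics/n2.png',np.hstack(ims))
E
```

```text
TCP in stand mm [  0.2 116.7  93.2] yaw off ideal deg (tool y vs stand y) 89.96 tilt [-0. -0. -1.]
to above wide [-116.8  139.8 -129.3] joints [  7.8  26.3 -13.    0.  -50.7 -31.4] F [ 0.   0.4 -1.4] grip 55.819185538755285 29.9992436170578 t 10.5
bend radius 83.3 angle 143.2 moment [ 0.06 -0.05 -0.04]
```

View pics/n2.png

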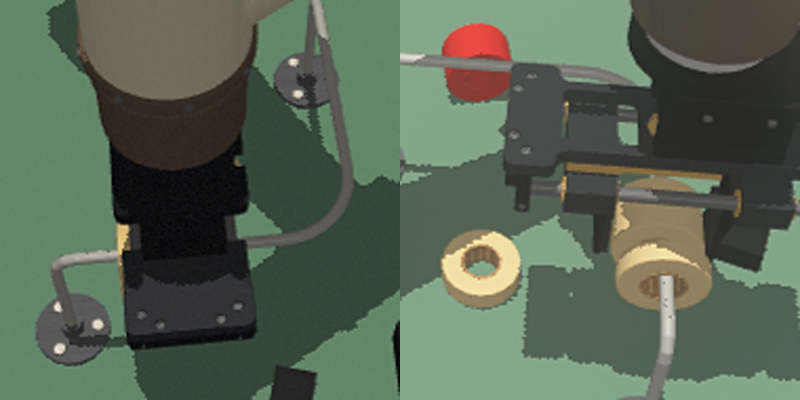

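The narrow roll stays at the same pixels, around (664,275) in the right-hand crop. The wide roll is close behind it. Release and rise.

Request:
{"op": "step_arm", "data": {"linear": [[0,0,0],[0,0,0],[0,0,0],[0,0,0],[0,0,0],[0,0,0],[0,0,-10],[0,0,-20],[0,0,-25],[0,0,-25]], "delta_rot": [[0,0,0],[0,0,0],[0,0,0],[0,0,0],[0,0,0],[0,0,0],[0,0,0],[0,0,0],[0,0,0],[0,0,0]], "grip": [62,68,74,80,87,87,87,87,87,87]}}

```text
time_s: 11.85
tcp_pos: [0.5933, -0.0802, 0.1751]
ee_rot: [[-0.4, -0.917, 0.001], [-0.917, 0.4, -0.0], [-0.0, -0.001, -1.0]]
wrist_force: [0.7, 0.3, 0.2]
gripper_width: 0.998
gripper_force: 0.0
```

Request:
{"op": "step_arm", "data": {"linear": [[-15,0,-25],[-20,0,-25],[-30,0,0],[-30,0,0],[-30,0,0],[0,0,0],[0,0,0],[0,0,0]], "delta_rot": [[0,0,0],[0,0,0],[0,0,0],[0,0,0],[0,0,0],[0,0,0],[0,0,0],[0,0,0]], "grip": [87,87,87,87,87,87,87,87]}}

```text
time_s: 12.85
tcp_pos: [0.6429, 0.0338, 0.2237]
ee_rot: [[-0.401, -0.916, -0.0], [-0.916, 0.401, -0.0], [0.0, 0.0, -1.0]]
wrist_force: [0.1, 0.3, -0.5]
gripper_width: 0.996
gripper_force: 0.0
```

```bash
python3 where.py; python3 - <<'E'
from h import *
q=np.load('q.npy');cc,sn=np.cos(q[2]),np.sin(q[2])
W=lambda p: np.append(np.array([[cc,-sn],[sn,cc]])@np.array(p[:2])/1e3+q[:2],p[2]/1e3)
ims=[]
for n,(y,x) in {'scene':(210,215),'side':(180,280)}.items():
    c=cam(n); im=c['img'][:,:,::-1]
    for l in ('narrow_roll_center','wide_roll_center'):
      for r in silhouettes(n,l)+landmark_of(n,l):
        ds=np.arange(60,190,.5); e=[np.linalg.norm(proj(c,W((0,d,112)))-r['point']) for d in ds]; i=np.argmin(e)
        if e[i]<12: print(n,l,'mask' in r,ds[i],round(e[i],1),round(r['score'],2))
    im=cv2.resize(im[y:y+190,x:x+190],(400,400),interpolation=cv2.INTER_CUBIC)
    for d in (99,117,135,145,159):
        u=(proj(c,W((0,d,140)))-[x,y])*400/190; cv2.circle(im,tuple(int(v) for v in u),2,(255,0,255),-1)
    ims.append(im)
cv2.imwrite('pics/n3.png',np.hstack(ims))
E
```

```text
TCP in stand mm [ 1.000e-01 -7.400e+00  2.237e+02] yaw off ideal deg (tool y vs stand y) 90.03 tilt [-0. -0. -1.]
to above wide [  7.4 139.9   1.2] joints [ 17.4  23.8   3.4   0.  -69.6 -41. ] F [ 0.1  0.3 -0.5] grip 86.69473811847871 0.0 t 12.85
bend radius 76.0 angle 41.0 moment [ 0.09 -0.08  0.  ]
scene narrow_roll_center True 150.5 1.3 0.84
scene narrow_roll_center False 150.0 3.0 0.58
scene wide_roll_center True 118.0 3.0 0.86
scene wide_roll_center True 64.0 0.1 0.28
scene wide_roll_center False 119.5 2.7 0.72
side narrow_roll_center True 155.0 2.1 0.82
side narrow_roll_center False 159.0 1.7 0.75
side wide_roll_center True 109.5 2.4 0.97
side wide_roll_center False 121.5 0.4 0.71
```

View pics/n3.png

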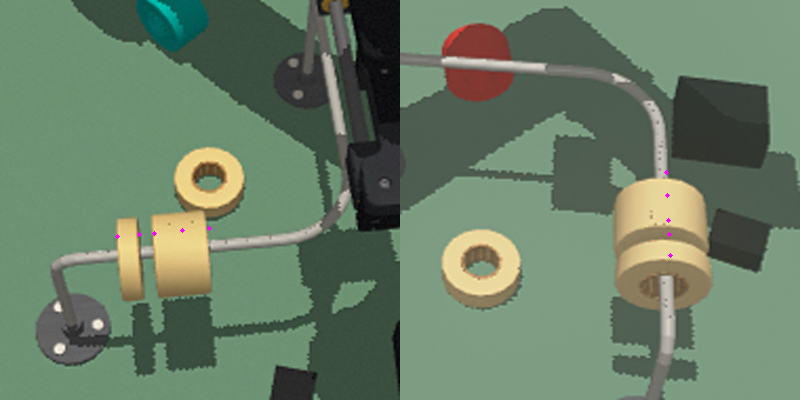

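The wide roll hangs beside the narrow one, with a gap of about 9 mm (centres about 34 mm apart). The narrow roll hasn't moved and the gripper is clear.

```bash
python3 -c "from station import finish_job; print(finish_job())"
```

```text
the job is handed in; nothing more can be done
None
```

The job is handed in: the wide roll hangs on the narrow roll's leg with centres about 34 mm apart by the camera measurements (limit 45 mm), the narrow roll has not visibly moved, the gripper is clear, and 12.85 s were on the clock before the final pictures; the judge's verdict was not shown.

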